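# Set the brush load and turn the rotor once

### The job

On the blue rotor stand, turn the black tension knob until the tip of the yellow sprung arm is over the red mark; do not push the arm itself. Then turn the rotor by its red crank handle through one full turn, either way, so the handle comes back over the white index line, and let go. Leave the tension on the mark and the other things on the bench where they are.

Things in the scene. Friction and masses are not known exactly. Their poses are not given: they have to be found in the camera images.
- stand: Blue bed plate fixed to the bench, 285 x 360 x 12 mm; origin on the bench. In its frame (x from the robot, y left) a grey load unit, 50 mm high, lies at y = -80 mm: knob at x = -75, arm's pivot at x = 0, yellow arm and white arc scale beyond it. The rotor's axis is at x = -40, y = 100 mm. A metal brush holder (48 mm high) joins the two.
- tension_knob (a joint): The black tension knob's angle in rad: 0 to 4, growing as it is turned clockwise seen from above (which adds tension). It needs 0.15 to 0.2 N m to turn clockwise and stays where it is left.
- tension_knob_grip (a point): On the vertical axis of the black tension knob at the height to grip, 112 mm above the bench. The grip is an upright bar 44 mm long and 14 mm thick, its length along this frame's x (turns with the knob; z is up), reaching 7 mm above this point and 23 mm below it, where it stands on a 46 mm disc. Beneath is a round boss up to 70 mm across, its top 81 mm above the bench.
- load_arm: Yellow sprung pointer arm; origin on its vertical pivot, x along the arm to the tip. A spring pulls it anticlockwise (from above); each radian the knob is turned clockwise swings the arm 0.2 rad clockwise, and turning the knob back lets it return. Its top is 69 mm above the bench. Not to be pushed directly.
- pointer_tip (a point): The narrow tip (4 mm wide) of the yellow arm, 118 mm from the arm's pivot, 63 mm above the bench.
- mark (a point): The centre line of the red mark, a radial red strip 10 mm wide on the white scale, also 118 mm from the arm's pivot, 55 mm above the bench. The tip moves along an arc that passes 8 mm above it. It does not move.
- rotor_foot: Aluminium foot disc of the rotor, 152 mm across, fixed on the bed plate; its origin is on the rotor's vertical axis, 12 mm above the bench. Its x axis points to a white index line on its rim, over which the crank handle stands at the start.
- rotor (a joint): The rotor's angle about its vertical axis, rad: 0 at the start, growing anticlockwise seen from above, counted on past a full turn. It turns freely either way (0.06 N m of friction) and stops where it is left.
- crank_grip (a point): Middle of the red crank handle, 127 mm above the bench, 45 mm from the rotor's axis. The handle is an upright sleeve 16 mm across, spinning freely on its pin, reaching 18 mm above this point and 26 mm below it; beneath are the crank bar and the rotor's fan, 116 mm across, tops about 100 mm above the bench.
- wrench: A loose steel spanner. A bystander, off to the side; its origin is at its underside's centre or in its handle.
- screwdriver: A loose screwdriver with an orange handle. A bystander, off to the side; its origin is at its underside's centre or in its handle.
- bearing: A loose steel ball bearing, 52 mm across and 16 mm tall. A bystander, off to the side; its origin is at its underside's centre or in its handle.
- pulley: A loose brass-coloured pulley, 64 mm across and 26 mm tall. A bystander, off to the side; its origin is at its underside's centre or in its handle.
- spray_can: A loose blue spray can, 64 mm across and 170 mm tall, standing. A bystander, off to the side; its origin is at its underside's centre or in its handle.
- mug: A loose white mug, 80 mm across and 90 mm tall. A bystander, off to the side; its origin is at its underside's centre or in its handle.

How it is judged (in metres and radians):
On the way, in this order (a step that is already met when the one before it is completed fails the run):
1. the arm's tip is brought over the red mark with the rotor still at its index line (horizontal distance between pointer_tip and mark below 0.005 m and value of joint rotor between -0.35 and 0.35 rad), for 0.3 s.
2. the rotor has made a full turn with the tip still over the mark (horizontal distance between pointer_tip and mark below 0.005 m and (value of joint rotor between 5.93 and 6.63 rad or value of joint rotor between -6.63 and -5.93 rad)), for 0.1 s.
At the end, for the whole second after the job is handed in: The arm's tip is within 5 mm (horizontally) of the red mark's centre line point, the rotor has turned one full turn in either direction from its start to within 0.35 rad (20 degrees), and both knob and rotor are at rest (all of step 2 and velocity of joint rotor between -0.1 and 0.1 rad/s and velocity of joint tension_knob between -0.1 and 0.1 rad/s); the robot touches nothing.
It fails at once if the robot pushes the yellow arm itself (more than 2 N) (contact force between any of the fingers, the arm and load_arm above 2 N).
It fails at once if a bystander is moved by more than 40 mm (distance of any of wrench, screwdriver, bearing, pulley, spray_can, mug from where it was at the start of the episode above 0.04 m).
It also fails if it takes over 64 s, if anything falls off the work surface, if the arm or the gripper's body presses on something with over 40 N, if the wrist force passes 120 N, or if a joint passes its speed limit or range.

### The arm

A 6-joint arm with a two-finger parallel gripper is mounted at the origin on the work surface. World frame = base frame: x ahead of the robot, y to its left, z up, the work surface at z = 0. Lengths are in m, angles in degrees, forces in N, time in s.
With the tool pointing down it reaches from about 0.25 to 0.725 m from the base axis. Payload 9.7 kg.
Tool frame: the origin (TCP) lies between the finger pads; the fingertips stand 22 mm ahead of it and the grasp point (between the pads) lies 3 mm ahead of it; z points along the fingers, y is the line along which they close (so a half turn about z gives the same grasp; the last joint's range is limited). The gripper opens to 85 mm and grips with 20 to 120 N. Pads are 22 mm wide; open, the fingers measure 114 mm over their backs; the gripper's body (76 mm by 85 mm) begins 54 mm behind the grasp point. The pads swing forward as they close: fully open they stand 13 mm farther back than shut.
Start: joints at [72.536, 4.979, 10.078, 95.1, 0, 90], TCP at [0.165, 0.525, 0.253] pointing down, gripper open.
Joint ranges: [-179.16, 179.16], [-48.56, 103.87], [-65.8, 70.77], [-126.05, 130.52], [-82.76, 87.17], [-180, 180]. Speed limits (degrees/s): [127.2, 127.2, 147.25, 180, 180, 180].

### API

Orientations are given as [roll, pitch, yaw] about the fixed x, y, z axes, in that order (R = Rz(yaw) Ry(pitch) Rx(roll)).
In Python, from workcell import bot, viewer, finder gives the robot as it stands.
- The arm moves only by the tool move_arm, never from a script. Its arguments are lists of equal length, an entry for each row: "offset": the shift along the tool's x, y, z in cm, a list of three; "twist": the turn, a rotation vector about the tool's x, y, z in rad, a list of three; "grip": the opening, from 0 (shut) to 1 (fully open). In form: {"offset": [[x, y, z], ...], "twist": [[ax, ay, az], ...], "grip": [grip, ...]}. A call has 1 to 5 rows; each row shifts and turns the commanded pose from where the row before left it, along the tool's axes as they then stand; what a row does not reach is not made up. A row lasts 1/10 s, in which the tool goes at most 50 mm and 8.59 degrees, less where a joint would pass 70% of its speed; a pose out of reach is approached as far as the arm can. A call is refused whole if a number of a shift passes 5 or a number of a turn 0.15, either way. A call with a gripper value outside its range is refused whole. The fingers move at their own pace and stop on an object; "force" is the grip in N (left out, the last holds). Time passes only in rows, so rows that do not move let the fingers close. It gives the time, the measured TCP pose, the force, the opening and the grip force at its end, in the units of the state.
- bot.get_obs(): the state, without advancing time (a new reading comes with each control period).
- viewer.camera(name): name is "side" or "top"; returns a dict with "color" (480x640x3 uint8, red, green, blue), "depth" (480x640 float32, m along the optical axis (not along the pixel's ray), 0 where there is no reading), "vfov" (degrees; the focal length in pixels is half the picture's height over the tangent of half this angle, whatever the lens; pixels are square), "cx", "cy" (the principal point, pixels), "k1" (the pictures are not rectified: a ray, as slopes to the right and down, at radius r is drawn at 1 + k1 r^2 times it, then the intrinsics apply), "position" and "attitude" of the camera in the world. Camera axes: x right, y down, z forward; pixel columns grow to the right and rows downward; lengths in m; the calibration is good to about 2 mm. A picture is of the moment at which its call begins.
- bot.job_done(): hands the job in; it is judged then, once.
Trained networks look in a picture, given as the dict that the camera call returned (one of the last four; its "shot" number tells which), for a name from the list of things; names that differ only in an ending like _2 or _b are one class to them, and where a whole thing is asked for, a point or a joint stands for the part that bears it (a point fixed in the world has none). Each returns a list of dicts, best first, with "p" (0 to 1); they miss things now and then, are a little off and sometimes report something else, mostly with a low value. They report only what shows in the picture. A call takes as long as a camera call.
- finder.boxes_of(picture, thing): "position" ([column, row] in pixels, amid what is visible of it).
- finder.pinpoint(picture, thing): "position" ([column, row] in pixels: a listed point, or the origin of a listed thing).
The state is a dict: "time": time; "q": joint angles; "qd": joint speeds; "joint_efforts": joint torques, N m; "ee_pos": TCP position; "tcp_rot": TCP orientation; "wrist_force": force on the tool from outside, world axes, zero at the start; "torque": the same for the moment, N m; "opening": finger opening in m; "grasp_force": force on a finger pad.
Only numpy, scipy, OpenCV 4.12 (cv2) and the standard library are available. Lean on these libraries where they do the work, as an engineer would, in place of code of your own. Each camera call takes 0.05 s, during which the arm holds its last target. There are 200 camera calls.

## Working session

There is one attempt and no reset: what is moved stays moved. The work goes in short steps, Python scripts to look and compute and a tool call to move; the robot and the scene stay as the last step left them, time stands still between calls to the robot, and variables do not carry over. Pictures are saved under pics/ and viewed, at most 10 in all, crops included, and the job is handed in when it is done.

Besides the shell and the picture viewer there is one more tool, called after ">>>" in YAML: its name, and indented under it one key for each argument. move_arm: Moves the arm, as the interface text tells. Its arguments: {"type":"object","properties":{"offset":{"type":"array","items":{"type":"array","items":{"type":"number"}}},"twist":{"type":"array","items":{"type":"array","items":{"type":"number"}}},"grip":{"type":"array","items":{"type":"number"}},"force":{"type":"number"}},"required":["offset","twist","grip"]}

```bash
mkdir -p pics; cat > h.py <<'E'
import numpy as np, cv2
from workcell import bot, viewer, finder
from scipy.spatial.transform import Rotation as R
def rot(a):
    a=np.array(a,float)
    return a if a.shape==(3,3) else R.from_euler('xyz',a,degrees=True).as_matrix()
def K(c):
    f=240/np.tan(np.radians(c['vfov'])/2)
    return np.array([[f,0,c['cx']],[0,f,c['cy']],[0,0,1.]])
def ray(c,p):
    d=(np.array(p)-[c['cx'],c['cy']])/K(c)[0,0]
    s=d.copy()
    for _ in range(20): s=d/(1+c['k1']*(s@s))
    return rot(c['attitude'])@np.array([s[0],s[1],1])
def atz(c,p,z):
    v=ray(c,p); o=np.array(c['position']); return o+v*(z-o[2])/v[2]
def proj(c,P):
    s=rot(c['attitude']).T@(np.array(P)-c['position']); s=s[:2]/s[2]
    return K(c)[0,0]*s*(1+c['k1']*(s@s))+[c['cx'],c['cy']]
def save(c,n): cv2.imwrite('pics/'+n+'.png',c['color'][:,:,::-1])
def look(c,names):
    for n,z in names:
        for d in finder.pinpoint(c,n)[:2]: print(n,d['p'],np.round(d['position'],1),np.round(atz(c,d['position'],z),4))
E
python3 - <<'E'
from h import *
for cn in('top','side'):
    c=viewer.camera(cn); save(c,cn+'0'); print(cn,c['position'],c['attitude'],c['vfov'],c['k1'])
    look(c,[('stand',0),('tension_knob_grip',.112),('load_arm',.069),('pointer_tip',.063),('mark',.055),('rotor_foot',.012),('crank_grip',.127),('spray_can',0),('mug',0)])
print(bot.get_obs())
E
```

```text
top [0.38389096 0.00501147 1.36809822] [-172.99888522   -0.24653833  -88.91589111] 46.51512126892676 -0.11081675970998447
tension_knob_grip 0.66 [398.3 222.7] [ 0.5646 -0.157   0.112 ]
tension_knob_grip 0.54 [168.8 182.2] [0.649 0.373 0.112]
load_arm 0.56 [388.2 196.4] [ 0.6332 -0.1384  0.069 ]
pointer_tip 0.84 [360.6 153.9] [ 0.7369 -0.0722  0.063 ]
mark 0.6 [383.5 145.1] [ 0.7623 -0.1281  0.055 ]
rotor_foot 0.74 [318.9 228.9] [0.5598 0.0249 0.012 ]
crank_grip 0.74 [335.6 218.5] [ 0.5692 -0.0138  0.127 ]
crank_grip 0.63 [508.6 248. ] [ 0.5098 -0.4064  0.127 ]
spray_can 0.72 [170.8 184.6] [0.6666 0.4003 0.    ]
spray_can 0.64 [507.2 246.5] [ 0.5264 -0.445   0.    ]
mug 0.73 [496.8 197.4] [ 0.6502 -0.4209  0.    ]
mug 0.49 [317.1 227.8] [0.564  0.0296 0.    ]
side [0.01373855 1.03854978 1.00362982] [-127.85914334   -0.6761663  -153.83456888] 49.91458975452223 0.04494788166722307
stand 0.95 [304.3 237.1] [ 0.6259 -0.088   0.    ]
stand 0.61 [273.1 205.8] [ 0.802  -0.1928  0.    ]
tension_knob_grip 0.65 [330.7 200.5] [ 0.5709 -0.1611  0.112 ]
load_arm 0.42 [305.5 261.7] [0.529  0.0855 0
[... 402 characters left out ...]
.8] [ 0.6583 -0.4401  0.    ]
{'time': 1.0, 'q': array([ 7.25369755e+01,  4.98171792e+00,  1.00780634e+01,  9.50999389e+01,
       -1.30362302e-03,  9.00022469e+01]), 'qd': array([-0.07524912,  0.00953828,  0.05277998,  0.02987588,  0.13924334,
       -0.00822028]), 'joint_efforts': array([-1.70947900e-03, -5.20110083e+01,  4.64867055e+01,  1.85939949e-03,
       -7.98228189e-05, -1.65233502e-06]), 'ee_pos': array([0.16505454, 0.52464657, 0.25325574]), 'tcp_rot': array([-1.79996407e+02,  1.30376393e-03,  1.62534729e+02]), 'wrist_force': array([-0.03415278, -0.36626758,  0.22939852]), 'torque': array([ 0.0017793 , -0.01336503, -0.02020856]), 'grasp_force': 0.0, 'opening': 0.08520897848300779}
```

```bash
python3 - <<'E'
import cv2
a=cv2.imread('pics/top0.png')[120:280,260:470]; cv2.imwrite('pics/c1.png',cv2.resize(a,None,fx=3.7,fy=3.7,interpolation=cv2.INTER_CUBIC))
E
```

```text
(no output)
```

View pics/c1.png

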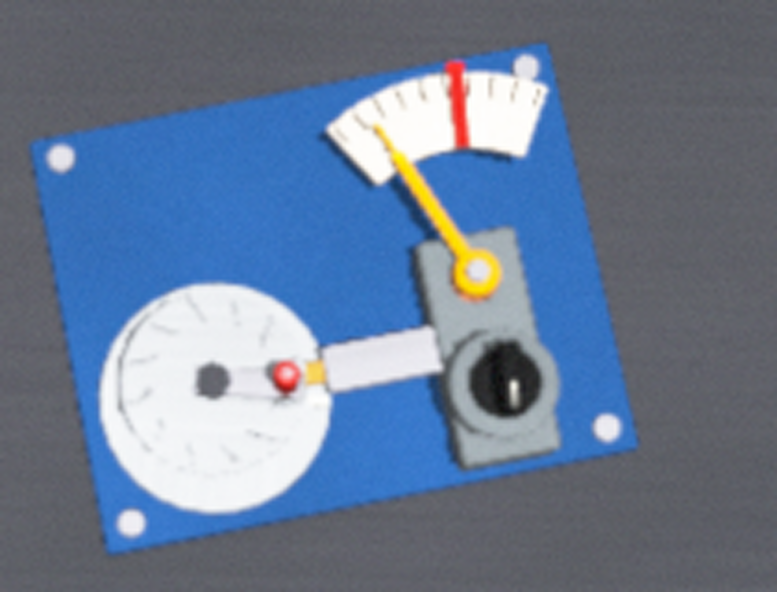

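View pics/side0.png

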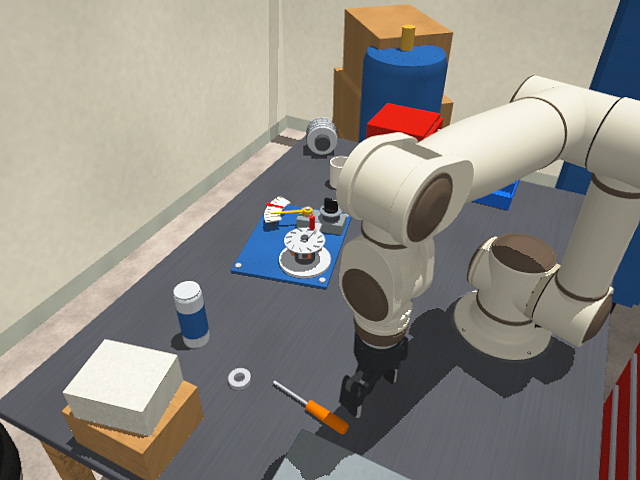

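```bash
python3 - <<'E'
from h import *
c=viewer.camera('top')
f=lambda u,v,z: atz(c,(260+u/3.7-.36,120+v/3.7-.36),z)[:2]
cor=[f(u,v,.012) for u,v in[(32,142),(547,43),(638,448),(108,550)]]
st=[(.1425,.18),(.1425,-.18),(-.1425,-.18),(-.1425,.18)]
cor=np.array(cor);st=np.array(st)
zc=cor@[1,1j];zs=st@[1,1j];m=zc.mean();a=np.vdot(zs,zc-m);yaw=np.angle(a);print('stand',m,np.degrees(yaw),abs(a)/np.vdot(zs,zs).real,abs(zc-m-zs*np.exp(1j*yaw)))
T=lambda x,y:m+(x+1j*y)*np.exp(1j*yaw)
print('knob',T(-.075,-.08),'pivot',T(0,-.08),'rotor',T(-.04,.1))
pv=T(0,-.08)
t=f(378,128,.063)@[1,1j];mk=[f(456,65,.055)@[1,1j],f(461,146,.055)@[1,1j]]
print('tip',abs(t-pv),np.degrees(np.angle(t-pv)),'mark',[(abs(x-pv),np.degrees(np.angle(x-pv))) for x in mk])
print('pivot seen',f(478,271,.069),'knob',f(505,378,.119),'crank',f(286,374,.145),'rotor hub',f(213,380,.1))
p=proj(c,[T(-.075,-.08).real,T(-.075,-.08).imag,.119]);print(p)
x,y=np.round(p).astype(int);g=c['color'][y-16:y+16,x-16:x+16,::-1].astype(float)
g=np.clip(255*(g/255)**.5,0,255).astype(np.uint8)
s=viewer.camera('side');p=proj(s,[T(-.075,-.08).real,T(-.075,-.08).imag,.112]);x,y=np.round(p).astype(int);q=s['color'][y-16:y+16,x-16:x+16,::-1].astype(float)
q=np.clip(255*(q/255)**.5,0,255).astype(np.uint8)
cv2.imwrite('pics/k.png',cv2.resize(np.hstack([g,q]),None,fx=12,fy=12,interpolation=cv2.INTER_CUBIC))
E
```

```text
stand (0.636440969824026-0.048840944360919535j) 12.215758644041543 0.9892870265876921 [0.00304331 0.00231673 0.00177819 0.00299526]
knob (0.580066629108319-0.14289908440668794j) pivot (0.6533684591956755-0.1270295631207665j) rotor (0.5761872987295406+0.040431084403064414j)
tip 0.09768989862073642 32.114599446948645 mark [(np.float64(0.12873145985404896), np.float64(0.23155896096762088)), (np.float64(0.07408450868491416), np.float64(-2.284525034967568))]
pivot seen [ 0.64171374 -0.13982221] knob [ 0.56553648 -0.15112333] crank [ 0.56156716 -0.01658719] rotor hub [0.56346364 0.02779486]
[392.53342559 215.38629936]
```

View pics/k.png

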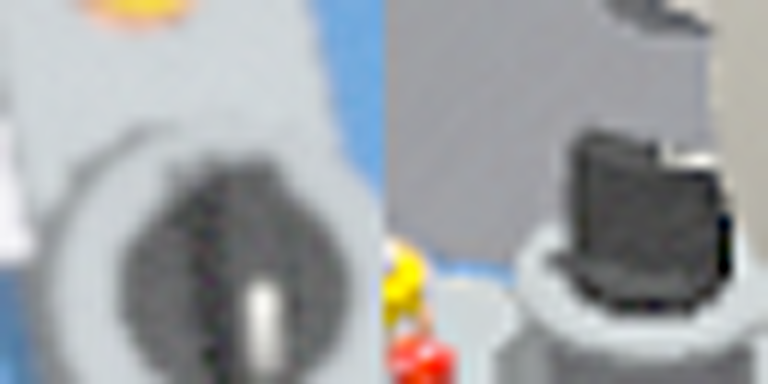

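>>> move_arm:
  offset:
    - [0,0,0]
    - [0,0,0]
  twist:
    - [0,0,0.15]
    - [0,0,0]
  grip: [1,1]

```text
time: 1.3
ee_pos: [0.165, 0.5247, 0.2533]
tcp_rot: [-180.0, 0.0, 153.8]
wrist_force: [0.6, -0.3, -0.7]
opening: 0.0858
grasp_force: 0.0
```

```bash
python3 -c "
from h import *
o=bot.get_obs();print(o['time'],o['q'],o['ee_pos'],o['tcp_rot']);print(rot(o['tcp_rot']))"
```

```text
1.3 [7.25377501e+01 4.98030570e+00 1.00781364e+01 9.50997030e+01
 2.72398005e-04 9.87411888e+01] [0.16504049 0.52465078 0.25326995] [-1.79998108e+02  1.52985785e-05  1.53796561e+02]
[[-8.97231870e-01  4.41559702e-01 -1.43408937e-05]
 [ 4.41559702e-01  8.97231870e-01 -2.97448281e-05]
 [-2.67010566e-07 -3.30203685e-05 -9.99999999e-01]]
```

```bash
python3 - <<'E'
from h import *
from scipy.optimize import least_squares
c=viewer.camera('top'); s=viewer.camera('side')
def tri(a,b):
    r=least_squares(lambda P:np.r_[proj(c,P)-a,proj(s,P)-b],[.6,-.1,.1]);return r.x,r.fun
for n in('tension_knob_grip','crank_grip','mark','pointer_tip','load_arm','rotor_foot'):
    A=finder.pinpoint(c,n);B=finder.pinpoint(s,n)
    for b in B[:2]:
        if A: X,f=tri(A[0]['position'],b['position']);print(n,round(A[0]['p'],2),round(b['p'],2),np.round(X,4),np.round(f,1))
f=lambda u,v,z: atz(c,(260+u/3.7-.36,120+v/3.7-.36),z)[:2]
pv=f(478,271,.069)@[1,1j]
t=f(378,128,.063)@[1,1j];mk=[f(456,65,.055)@[1,1j],f(461,146,.055)@[1,1j]]
print('tip',t,abs(t-pv),np.degrees(np.angle(t-pv)),'mark',[(x,abs(x-pv),np.degrees(np.angle(x-pv))) for x in mk])
x,y=np.round(proj(s,[.58007,-.1429,.112])).astype(int)
e=[atz(s,(x-16+u/12-.5-32,y-16+v/12-.5),.119) for u,v in((580,135),(722,178))]
print('bar ends side',e,np.degrees(np.arctan2(*(e[0]-e[1])[1::-1])))
E
```

```text
tension_knob_grip 0.82 0.77 [ 0.566  -0.155   0.1137] [-0.3 -0.8  1.1  0.1]
mark 0.5 0.53 [ 1.1211 -0.1909 -0.8738] [ -9.1 -21.8  25.5   6. ]
mark 0.5 0.49 [ 0.7615 -0.1335  0.0486] [ 0.2  0.6 -0.8 -0.2]
pointer_tip 0.5 0.64 [ 0.7295 -0.0717  0.0814] [ 0.4  1.1 -1.5 -0.3]
load_arm 0.71 0.47 [ 0.725  -0.1455  0.0442] [  5.9  14.8 -20.9  -4. ]
rotor_foot 0.6 0.57 [0.5639 0.0256 0.0158] [ 0.7  1.9 -2.5 -0.4]
tip (0.7361104834442429-0.07509620471040321j) 0.11445611048089618 34.43767187770771 mark [(np.complex128(0.7820988677367431-0.12650930068269603j), np.float64(0.14101495684273385), np.float64(5.417235095208968)), (np.complex128(0.7273940853522511-0.12998271384703014j), np.float64(0.08624347809843448), np.float64(6.551125654847668))]
bar ends side [array([ 0.58921346, -0.15708046,  0.119     ]), array([ 0.54837198, -0.15593505,  0.119     ])] -1.6064468959070135
```

>>> move_arm:
  offset:
    - [0,0,0]
    - [0,0,0]
    - [0,0,0]
    - [0,0,0]
  twist:
    - [0,0,-0.12]
    - [0,0,-0.12]
    - [0,0,-0.12]
    - [0,0,-0.097]
  grip: [1,1,1,1]

```text
time: 2.4
ee_pos: [0.1651, 0.5246, 0.2533]
tcp_rot: [-180.0, -0.0, -179.6]
wrist_force: [-0.8, 0.3, -0.2]
opening: 0.085
grasp_force: 0.0
```

>>> move_arm:
  offset:
    - [-2.2,-3.8,0]
    - [-2.2,-3.8,0]
    - [-2.2,-3.8,0]
    - [-2.2,-3.8,0]
    - [-2.2,-3.8,0]
  twist:
    - [0,0,0]
    - [0,0,0]
    - [0,0,0]
    - [0,0,0]
    - [0,0,0]
  grip: [1,1,1,1,1]

```text
time: 2.9
ee_pos: [0.2759, 0.3334, 0.2534]
tcp_rot: [180.0, 0.0, -179.8]
wrist_force: [0.8, 0.7, 0.6]
opening: 0.0855
grasp_force: 0.0
```

>>> move_arm:
  offset:
    - [-2.2,-3.8,0]
    - [-2.2,-3.8,0]
    - [-2.2,-3.8,0]
    - [-2.2,-3.8,0]
    - [-2.2,-3.8,0]
  twist:
    - [0,0,0]
    - [0,0,0]
    - [0,0,0]
    - [0,0,0]
    - [0,0,0]
  grip: [1,1,1,1,1]

```text
time: 3.4
ee_pos: [0.3864, 0.1434, 0.2536]
tcp_rot: [180.0, 0.1, -179.9]
wrist_force: [0.5, 1.2, -1.0]
opening: 0.0856
grasp_force: 0.0
```

>>> move_arm:
  offset:
    - [-2.2,-3.8,0]
    - [-2.2,-3.8,0]
    - [-2.2,-3.8,0]
    - [-2.2,-3.8,0]
    - [-2.2,-3.8,0]
  twist:
    - [0,0,0]
    - [0,0,0]
    - [0,0,0]
    - [0,0,0]
    - [0,0,0]
  grip: [1,1,1,1,1]

```text
time: 3.9
ee_pos: [0.4969, -0.0465, 0.2535]
tcp_rot: [-180.0, 0.0, -179.9]
wrist_force: [1.2, 1.3, 0.6]
opening: 0.0854
grasp_force: 0.0
```

>>> move_arm:
  offset:
    - [-2.3,-3.6,0]
    - [-2.3,-3.6,0]
    - [-2.4,-3.65,0]
    - [0,0,4]
    - [0,0,4]
  twist:
    - [0,0,0]
    - [0,0,0]
    - [0,0,0]
    - [0,0,0]
    - [0,0,0]
  grip: [1,1,1,1,1]

```text
time: 4.4
ee_pos: [0.5679, -0.1546, 0.1727]
tcp_rot: [-180.0, 0.1, -180.0]
wrist_force: [-0.5, 0.5, 0.6]
opening: 0.0853
grasp_force: 0.0
```

```bash
python3 - <<'E'
from h import *
P=bot.get_obs()['ee_pos'];print(P)
s=viewer.camera('side');c=viewer.camera('top')
out=[]
for i in(s,c):
    look(i,[('tension_knob_grip',.112)])
    x,y=np.round(proj(i,[.567,-.155,.13])).astype(int);out.append(i['color'][y-40:y+40,x-40:x+40,::-1])
cv2.imwrite('pics/n1.png',cv2.resize(np.hstack(out),None,fx=5,fy=5,interpolation=cv2.INTER_CUBIC))
E
```

```text
[ 0.56790404 -0.15459564  0.17269041]
tension_knob_grip 0.74 [331.4 202. ] [ 0.5655 -0.1547  0.112 ]
```

View pics/n1.png

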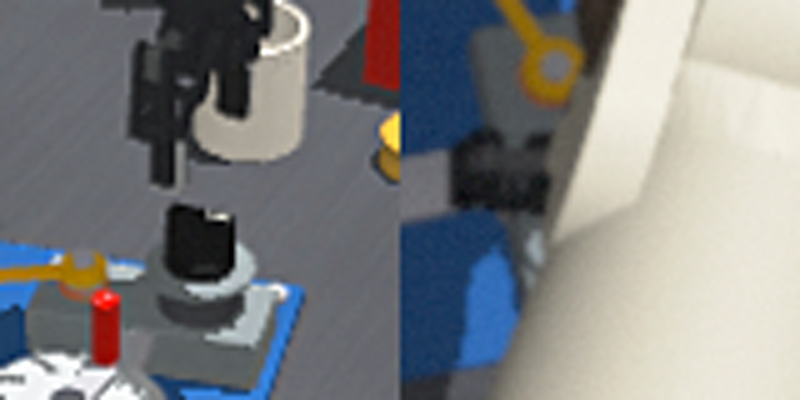

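The side view shows the fingers (165,170 and 235,110) straddling the knob bar at (200,240), so the arm can go down and grip.

>>> move_arm:
  offset:
    - [0.1,0,3]
    - [0,0,2.4]
    - [0,0,0]
    - [0,0,0]
    - [0,0,0]
  twist:
    - [0,0,0]
    - [0,0,0]
    - [0,0,0]
    - [0,0,0]
    - [0,0,0]
  grip: [1,1,0.5,0,0]
  force: 50

```text
time: 5.1
ee_pos: [0.5667, -0.1531, 0.1223]
tcp_rot: [-179.9, 0.2, -179.9]
wrist_force: [0.1, 0.6, -0.2]
opening: 0.0441
grasp_force: 0.0
```

>>> move_arm:
  offset:
    - [0,0,0]
    - [0,0,0]
    - [0,0,0]
    - [0,0,0]
    - [0,0,0]
  twist:
    - [0,0,0]
    - [0,0,0]
    - [0,0,0]
    - [0,0,0]
    - [0,0,0]
  grip: [0,0,0,0,0]

```text
time: 5.6
ee_pos: [0.566, -0.1549, 0.1213]
tcp_rot: [-179.8, 0.1, -180.0]
wrist_force: [-2.4, -9.4, 7.0]
opening: 0.0128
grasp_force: 51.0
```

>>> move_arm:
  offset:
    - [0,-0.08,-0.1]
    - [0,0,0]
    - [0,0,0]
    - [0,0,0]
    - [0,0,0]
  twist:
    - [0,0,0]
    - [0,0,0.1]
    - [0,0,0.1]
    - [0,0,0.1]
    - [0,0,0.1]
  grip: [0,0,0,0,0]

```text
time: 6.1
ee_pos: [0.5661, -0.1545, 0.1213]
tcp_rot: [-180.0, 0.1, 157.0]
wrist_force: [0.0, -3.2, 0.9]
opening: 0.0125
grasp_force: 50.3
```

>>> move_arm:
  offset:
    - [0,0,0]
    - [0,0,0]
    - [0,0,0]
    - [0,0,0]
    - [0,0,0]
  twist:
    - [0,0,0.1]
    - [0,0,0.1]
    - [0,0,0.1]
    - [0,0,0.1]
    - [0,0,0.1]
  grip: [0,0,0,0,0]

```text
time: 6.6
ee_pos: [0.5664, -0.1541, 0.1213]
tcp_rot: [179.9, 0.1, 128.3]
wrist_force: [3.0, -1.4, 0.3]
opening: 0.0131
grasp_force: 50.2
```

>>> move_arm:
  offset:
    - [0,0,0]
    - [0,0,0]
    - [0,0,0]
    - [0,0,0]
    - [0,0,0]
  twist:
    - [0,0,0.1]
    - [0,0,0.1]
    - [0,0,0.1]
    - [0,0,0.1]
    - [0,0,0.1]
  grip: [0,0,0,0,0]

```text
time: 7.1
ee_pos: [0.567, -0.1539, 0.1213]
tcp_rot: [179.8, 0.1, 99.7]
wrist_force: [7.0, 1.5, -2.1]
opening: 0.0129
grasp_force: 50.1
```

```bash
python3 - <<'E'
from h import *
o=bot.get_obs();print(o['q'],o['torque'],o['ee_pos'],o['tcp_rot'])
c=viewer.camera('top');s=viewer.camera('side')
for i in(c,s): look(i,[('pointer_tip',.063),('mark',.055)])
out=[]
for i,k,P in((c,60,[.70,-.1,.06]),(s,30,[.70,-.12,.06])):
    x,y=np.round(proj(i,P)).astype(int);out.append(cv2.resize(i['color'][y-k:y+k,x-k:x+k,::-1],(390,390),interpolation=cv2.INTER_CUBIC));print(x-k,y-k)
cv2.imwrite('pics/n2.png',np.hstack(out))
E
```

```text
[-1.51955416e+01  9.32181692e+00  2.76905644e-01  8.07514352e+01
  2.84204349e-02  6.50978479e+01] [-0.14239957 -1.41194257  0.13514314] [ 0.56701219 -0.15387124  0.12134609] [1.79803313e+02 5.99742421e-02 9.97065581e+01]
pointer_tip 0.64 [375.7 145.6] [ 0.7583 -0.1084  0.063 ]
mark 0.5 [383.5 145.1] [ 0.7623 -0.1281  0.055 ]
pointer_tip 0.58 [270.6 206. ] [ 0.759  -0.1109  0.063 ]
mark 0.41 [272.2 206.3] [ 0.7599 -0.1216  0.055 ]
mark 0.36 [197.1 339.7] [0.6333 0.4356 0.055 ]
312 109
258 180
```

View pics/n2.png

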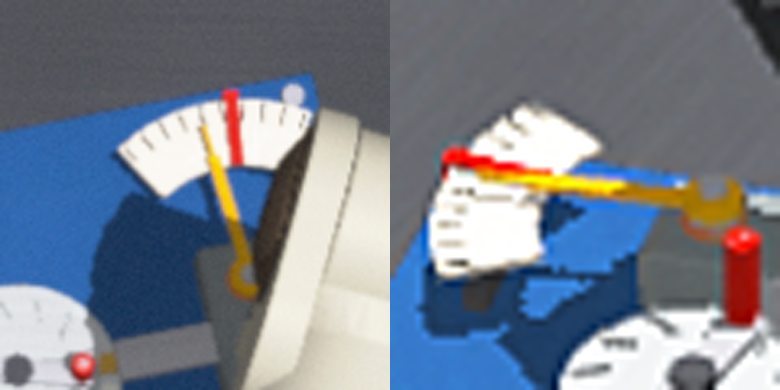

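Both views show the tip at (204,128), left of the red mark at (233,128) in the top crop. About 0.2 rad of arm angle is left, so roughly 1 rad of knob.

>>> move_arm:
  offset:
    - [0,0.07,0]
    - [0,0,0]
    - [0,0,0]
    - [0,0,0]
    - [0,0,0]
  twist:
    - [0,0,0.1]
    - [0,0,0.1]
    - [0,0,0.1]
    - [0,0,0.1]
    - [0,0,0.1]
  grip: [0,0,0,0,0]

```text
time: 7.9
ee_pos: [0.5677, -0.154, 0.1213]
tcp_rot: [179.8, -0.0, 71.1]
wrist_force: [6.8, -1.6, -1.9]
opening: 0.013
grasp_force: 50.1
```

>>> move_arm:
  offset:
    - [0,0,0]
    - [0,0,0]
    - [0,0,0]
    - [0,0,0]
    - [0,0,0]
  twist:
    - [0,0,0.1]
    - [0,0,0.1]
    - [0,0,0.1]
    - [0,0,0]
    - [0,0,0]
  grip: [0,0,0,0,0]

```text
time: 8.4
ee_pos: [0.568, -0.1542, 0.1213]
tcp_rot: [179.8, -0.1, 54.1]
wrist_force: [7.1, -2.4, -1.9]
opening: 0.0127
grasp_force: 49.9
```

```bash
cat > tip.py <<'E'
from h import *
import sys
c=viewer.camera('top');s=viewer.camera('side')
for i in(c,s): look(i,[('pointer_tip',.063),('mark',.055)])
# top: colour columns per row near the tip
h=cv2.cvtColor(c['color'],cv2.COLOR_RGB2HSV).astype(int)
for r in range(138,164,1):
    H,S=h[r,360:400,0],h[r,360:400,1]
    y=np.where((H>14)&(H<35),S*(S>60),0);rd=np.where((H<9)|(H>172),S*(S>60),0);k=np.arange(360,400)
    print(r,*[f'{n} {np.sum(w*k)/w.sum():.2f} ({w.sum()})' if w.sum() else n+' -' for n,w in(('Y',y),('R',rd))])
x,y=np.round(proj(c,[.73,-.12,.06])).astype(int)
cv2.imwrite('pics/'+sys.argv[1]+'.png',cv2.resize(c['color'][y-30:y+30,x-30:x+30,::-1],(480,480),interpolation=cv2.INTER_CUBIC));print(x-30,y-30)
E
python3 tip.py n3
```

```text
pointer_tip 0.56 [382.4 146. ] [ 0.7577 -0.1246  0.063 ]
mark 0.62 [383.8 148.5] [ 0.7538 -0.1288  0.055 ]
pointer_tip 0.71 [276.2 202.5] [ 0.7532 -0.1362  0.063 ]
mark 0.57 [270.1 203.8] [ 0.7732 -0.1307  0.055 ]
138 Y - R 382.50 (818)
139 Y - R 382.24 (893)
140 Y - R 382.61 (720)
141 Y - R 382.97 (752)
142 Y - R 383.01 (763)
143 Y - R 383.29 (921)
144 Y - R 383.27 (950)
145 Y - R 383.33 (739)
146 Y 381.61 (355) R 384.42 (363)
147 Y 382.20 (582) R 384.40 (377)
148 Y 382.27 (512) R 384.42 (372)
149 Y 382.56 (410) R 385.00 (161)
150 Y 382.56 (395) R 385.00 (164)
151 Y 382.57 (392) R 385.00 (171)
152 Y 382.61 (390) R 385.28 (250)
153 Y 383.16 (595) R 385.32 (272)
154 Y 383.19 (574) R 385.34 (301)
155 Y 383.15 (609) R 386.00 (105)
156 Y 383.58 (882) R 386.00 (124)
157 Y 383.60 (889) R 386.00 (141)
158 Y 384.60 (949) R -
159 Y 383.60 (898) R -
160 Y 383.94 (1055) R -
161 Y 385.05 (1040) R -
162 Y 384.08 (872) R -
163 Y 385.89 (970) R -
350 127
```

View pics/n3.png

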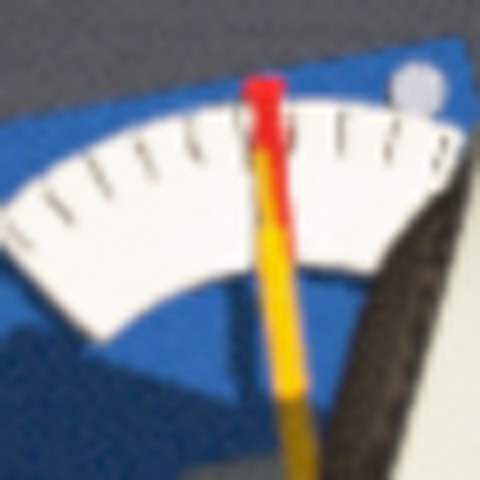

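The tip (about 382.0,147) is still about 4.7 mm left of the mark's line (383.6,147). That needs about 0.2 rad more of knob.

>>> move_arm:
  offset:
    - [0,0,0]
    - [0,0,0]
    - [0,0,0]
    - [0,0,0]
  twist:
    - [0,0,0.1]
    - [0,0,0.1]
    - [0,0,0]
    - [0,0,0]
  grip: [0,0,0,0]

```text
time: 9.1
ee_pos: [0.5682, -0.1543, 0.1213]
tcp_rot: [179.8, -0.1, 42.6]
wrist_force: [8.4, -1.7, -3.4]
opening: 0.0127
grasp_force: 49.9
```

```bash
python3 tip.py n4
```

```text
pointer_tip 0.67 [383.4 142.9] [ 0.7655 -0.127   0.063 ]
mark 0.64 [383.8 148.4] [ 0.754  -0.1288  0.055 ]
pointer_tip 0.57 [275.5 203.1] [ 0.7534 -0.1322  0.063 ]
pointer_tip 0.18 [199.1 337.9] [0.6272 0.4342 0.063 ]
mark 0.6 [272.7 204.2] [ 0.7646 -0.1326  0.055 ]
mark 0.23 [305.8 260.3] [0.5388 0.0655 0.055 ]
138 Y - R 382.50 (826)
139 Y - R 382.23 (902)
140 Y - R 382.60 (720)
141 Y - R 382.96 (751)
142 Y - R 383.02 (771)
143 Y - R 383.29 (910)
144 Y - R 383.27 (948)
145 Y - R 383.10 (754)
146 Y 384.00 (239) R 381.66 (268)
147 Y 383.52 (467) R 382.00 (169)
148 Y 384.00 (255) R 382.00 (168)
149 Y 384.40 (414) R 382.00 (157)
150 Y 384.42 (402) R 382.00 (150)
151 Y 384.44 (416) R 382.00 (130)
152 Y 384.42 (443) R 382.00 (84)
153 Y 384.44 (438) R 382.00 (73)
154 Y 384.46 (451) R 382.72 (234)
155 Y 384.40 (779) R -
156 Y 384.48 (841) R -
157 Y 384.53 (856) R -
158 Y 384.55 (849) R -
159 Y 384.88 (953) R -
160 Y 386.00 (1107) R -
161 Y 385.17 (984) R -
162 Y 385.43 (824) R -
163 Y 387.40 (959) R -
350 127
```

View pics/n4.png

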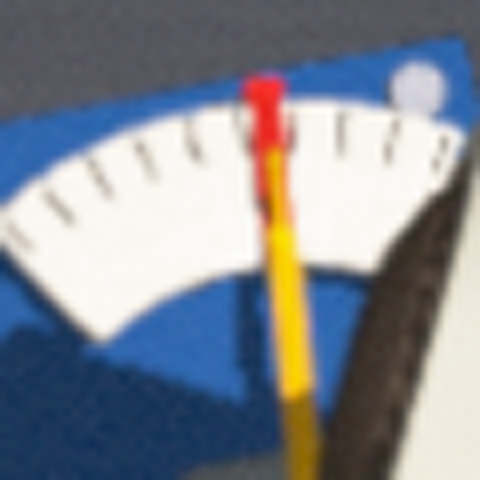

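>>> move_arm:
  offset:
    - [0,0,0]
    - [0,0,0]
    - [0,0,0]
    - [0,0,-2]
    - [0,0,-4]
  twist:
    - [0,0,0]
    - [0,0,0]
    - [0,0,0]
    - [0,0,0]
    - [0,0,0]
  grip: [0.3,0.6,0.8,0.8,0.8]

```text
time: 9.9
ee_pos: [0.5647, -0.1532, 0.178]
tcp_rot: [-179.7, 0.2, 42.6]
wrist_force: [1.3, -0.1, -0.0]
opening: 0.068
grasp_force: 0.0
```

>>> move_arm:
  offset:
    - [0,0,-4]
    - [0,0,-2]
    - [0,0,0]
  twist:
    - [0,0,0]
    - [0,0,0]
    - [0,0,0]
  grip: [0.8,0.8,0.8]

```text
time: 10.2
ee_pos: [0.5671, -0.1539, 0.2441]
tcp_rot: [179.7, -0.2, 42.6]
wrist_force: [0.0, 0.3, -0.6]
opening: 0.0683
grasp_force: 0.0
```

```bash
python3 tip.py n5 | sed -n '1,4p;12,18p'; python3 - <<'E'
from h import *
from scipy.optimize import least_squares
c=viewer.camera('top'); s=viewer.camera('side')
def tri(a,b):
    r=least_squares(lambda P:np.r_[proj(c,P)-a,proj(s,P)-b],[.6,-.1,.1]);return r.x,r.fun
for n,z in(('crank_grip',.127),('rotor_foot',.012)):
    A=finder.pinpoint(c,n);B=finder.pinpoint(s,n)
    for a in A[:1]: print(n,a['p'],atz(c,a['position'],z))
    for b in B[:1]: print(n,b['p'],atz(s,b['position'],z))
    if A and B: print(tri(A[0]['position'],B[0]['position']))
# red blob of handle in both
for i in(c,s):
    x,y=np.round(proj(i,[.5616,-.0166,.127])).astype(int)
    h=cv2.cvtColor(i['color'][y-14:y+14,x-14:x+14],cv2.COLOR_RGB2HSV)
    m=((h[...,0]<8)|(h[...,0]>172))&(h[...,1]>150)&(h[...,2]>60)
    v,u=np.nonzero(m);print(x-14+u.mean(),y-14+v.mean(),len(u),u.min()+x-14,u.max()+x-14,v.min()+y-14,v.max()+y-14, atz(i,(x-14+u.mean(),y-14+v.mean()),.127 if i is s else .140))
E
```

```text
pointer_tip 0.6 [384.4 143.1] [ 0.765  -0.1294  0.063 ]
mark 0.61 [496.7 320.9] [ 0.3438 -0.3991  0.055 ]
mark 0.44 [385.  146.3] [ 0.7594 -0.1317  0.055 ]
pointer_tip 0.43 [275.9 203.6] [ 0.7509 -0.1303  0.063 ]
143 Y - R 383.30 (930)
144 Y - R 383.28 (959)
145 Y - R 383.10 (762)
146 Y 384.00 (225) R 381.68 (267)
147 Y 383.50 (466) R 381.73 (234)
148 Y 384.00 (234) R 382.00 (161)
149 Y 384.00 (243) R 382.00 (162)
crank_grip 0.65 [ 0.56915777 -0.02505272  0.127     ]
crank_grip 0.72 [ 0.5688541  -0.02631761  0.127     ]
(array([ 0.5687586 , -0.02513682,  0.1278874 ]), array([ 0.04510961,  0.11841214, -0.16044072, -0.02478777]))
rotor_foot 0.96 [0.56318376 0.0283874  0.012     ]
rotor_foot 0.61 [0.56056939 0.03595852 0.012     ]
(array([0.56430762, 0.02857931, 0.00476248]), array([-0.0258183 , -0.06773022,  0.08567299,  0.01326704]))
336.69565217391306 222.2173913043478 23 334 340 218 225 [ 0.55892543 -0.01619552  0.14      ]
311.85135135135135 221.94594594594594 74 309 314 215 229 [ 0.56218439 -0.01748209  0.127     ]
```

>>> move_arm:
  offset:
    - [0,0,0]
    - [0,0,0]
    - [0,0,0]
    - [0,0,0]
    - [0,0,0]
  twist:
    - [0,0,-0.14]
    - [0,0,-0.14]
    - [0,0,-0.14]
    - [0,0,-0.14]
    - [0,0,-0.14]
  grip: [0.7,0.7,0.7,0.7,0.7]

```text
time: 11.3
ee_pos: [0.5662, -0.1536, 0.2403]
tcp_rot: [-180.0, 0.0, 83.1]
wrist_force: [-0.3, -0.1, -0.8]
opening: 0.0598
grasp_force: 0.0
```

>>> move_arm:
  offset:
    - [0,0,0]
    - [3.5,0,0]
    - [3.4,0,0]
    - [3.4,0,0]
    - [3.4,-0.6,0]
  twist:
    - [0,0,-0.127]
    - [0,0,0]
    - [0,0,0]
    - [0,0,0]
    - [0,0,0]
  grip: [0.7,0.7,0.7,0.7,0.7]

```text
time: 11.8
ee_pos: [0.5603, -0.0154, 0.24]
tcp_rot: [180.0, -0.0, 90.0]
wrist_force: [0.7, -0.1, 0.2]
opening: 0.0604
grasp_force: 0.0
```

>>> move_arm:
  offset:
    - [0,0,4]
    - [0,0,2.5]
    - [0,0,0]
  twist:
    - [0,0,0]
    - [0,0,0]
    - [0,0,0]
  grip: [0.7,0.7,0.7]

```text
time: 12.1
ee_pos: [0.5586, -0.0162, 0.1718]
tcp_rot: [-179.7, -0.0, 90.0]
wrist_force: [-0.5, 0.1, 0.0]
opening: 0.0597
grasp_force: 0.0
```

```bash
python3 - <<'E'
from h import *
P=bot.get_obs()['ee_pos'];print(P)
s=viewer.camera('side')
x,y=np.round(proj(s,[.561,-.017,.14])).astype(int)
im=cv2.resize(s['color'][y-30:y+30,x-30:x+30,::-1],(480,480),interpolation=cv2.INTER_CUBIC)
cv2.imwrite('pics/n6.png',im)
E
```

```text
[ 0.55861495 -0.01624119  0.17177876]
```

View pics/n6.png

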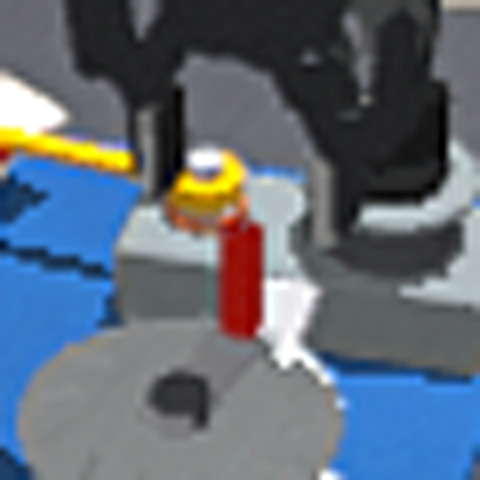

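The fingers (160,190 and 320,240) straddle the red handle (240,270), so the arm goes down and closes.

>>> move_arm:
  offset:
    - [0,0.15,2]
    - [0,0,1.9]
    - [0,0,0]
    - [0,0,0]
    - [0,0,0]
  twist:
    - [0,0,0]
    - [0,0,0]
    - [0,0,0]
    - [0,0,0]
    - [0,0,0]
  grip: [0.7,0.7,0.4,0,0]
  force: 25

```text
time: 12.65
ee_pos: [0.5625, -0.0168, 0.1383]
tcp_rot: [179.9, 0.0, 90.0]
wrist_force: [-7.0, -0.8, 3.8]
opening: 0.0167
grasp_force: 2.8
```

>>> move_arm:
  offset:
    - [0,0,0]
    - [0,0,0]
    - [0,0,0]
    - [0,0,0]
  twist:
    - [0,0,0]
    - [0,0,0]
    - [0,0,0]
    - [0,0,0]
  grip: [0,0,0,0]

```text
time: 13.05
ee_pos: [0.5625, -0.0168, 0.1383]
tcp_rot: [179.8, 0.0, 90.0]
wrist_force: [-0.6, -0.9, 6.0]
opening: 0.0148
grasp_force: 24.8
```

>>> move_arm:
  offset:
    - [0.153,1.165,0]
    - [0.45,1.086,0]
    - [0.715,0.932,0]
    - [0.932,0.715,0]
    - [1.086,0.45,0]
  twist:
    - [0,0,0]
    - [0,0,0]
    - [0,0,0]
    - [0,0,0]
    - [0,0,0]
  grip: [0,0,0,0,0]

```text
time: 13.55
ee_pos: [0.6063, 0.0167, 0.1383]
tcp_rot: [179.8, 0.0, 90.0]
wrist_force: [-4.7, -1.0, 9.6]
opening: 0.0151
grasp_force: 25.7
```

>>> move_arm:
  offset:
    - [1.165,0.153,0]
    - [0,0,0]
    - [0,0,0]
  twist:
    - [0,0,0]
    - [0,0,0]
    - [0,0,0]
  grip: [0,0,0]

```text
time: 13.85
ee_pos: [0.6076, 0.029, 0.1383]
tcp_rot: [179.8, -0.0, 90.0]
wrist_force: [-0.0, 0.8, 5.5]
opening: 0.0146
grasp_force: 25.4
```

Forces are low. Now the rest of the circle.

>>> move_arm:
  offset:
    - [1.165,-0.153,0]
    - [1.086,-0.45,0]
    - [0.932,-0.715,0]
    - [0.715,-0.932,0]
    - [0.45,-1.086,0]
  twist:
    - [0,0,0]
    - [0,0,0]
    - [0,0,0]
    - [0,0,0]
    - [0,0,0]
  grip: [0,0,0,0,0]

```text
time: 14.35
ee_pos: [0.5742, 0.0719, 0.1383]
tcp_rot: [179.8, 0.0, 90.0]
wrist_force: [1.1, -6.5, 6.5]
opening: 0.0151
grasp_force: 25.4
```

>>> move_arm:
  offset:
    - [0.153,-1.165,0]
    - [0,0,0]
    - [0,0,0]
  twist:
    - [0,0,0]
    - [0,0,0]
    - [0,0,0]
  grip: [0,0,0]

```text
time: 14.65
ee_pos: [0.5622, 0.0733, 0.1383]
tcp_rot: [179.8, 0.0, 90.0]
wrist_force: [-1.4, -1.2, 7.4]
opening: 0.015
grasp_force: 25.6
```

>>> move_arm:
  offset:
    - [-0.153,-1.165,0]
    - [-0.45,-1.086,0]
    - [-0.715,-0.932,0]
    - [-0.932,-0.715,0]
    - [-1.086,-0.45,0]
  twist:
    - [0,0,0]
    - [0,0,0]
    - [0,0,0]
    - [0,0,0]
    - [0,0,0]
  grip: [0,0,0,0,0]

```text
time: 15.15
ee_pos: [0.5191, 0.0401, 0.1383]
tcp_rot: [179.8, -0.1, 90.0]
wrist_force: [5.5, -0.4, 5.7]
opening: 0.0153
grasp_force: 25.4
```

>>> move_arm:
  offset:
    - [-1.165,-0.153,0]
    - [0,0,0]
    - [0,0,0]
  twist:
    - [0,0,0]
    - [0,0,0]
    - [0,0,0]
  grip: [0,0,0]

```text
time: 15.45
ee_pos: [0.5176, 0.0278, 0.1383]
tcp_rot: [179.8, 0.0, 90.0]
wrist_force: [-0.9, -1.7, 7.9]
opening: 0.0151
grasp_force: 25.7
```

>>> move_arm:
  offset:
    - [-1.165,0.153,0]
    - [-1.086,0.45,0]
    - [-0.932,0.715,0]
    - [-0.715,0.932,0]
    - [-0.45,1.086,0]
  twist:
    - [0,0,0]
    - [0,0,0]
    - [0,0,0]
    - [0,0,0]
    - [0,0,0]
  grip: [0,0,0,0,0]

```text
time: 15.95
ee_pos: [0.5511, -0.0155, 0.1383]
tcp_rot: [179.8, -0.0, 90.0]
wrist_force: [0.4, 4.6, 8.4]
opening: 0.0149
grasp_force: 25.7
```

>>> move_arm:
  offset:
    - [-0.153,1.165,0]
    - [0,0,0]
    - [0,0,0]
  twist:
    - [0,0,0]
    - [0,0,0]
    - [0,0,0]
  grip: [0,0,0]

```text
time: 16.25
ee_pos: [0.5633, -0.0168, 0.1383]
tcp_rot: [179.8, 0.0, 90.0]
wrist_force: [1.8, -0.4, 7.2]
opening: 0.015
grasp_force: 25.6
```

Back at the start point; release, rise and check.

>>> move_arm:
  offset:
    - [0,0,0]
    - [0,0,0]
    - [0,0,0]
    - [0,0,0]
    - [0,0,-3]
  twist:
    - [0,0,0]
    - [0,0,0]
    - [0,0,0]
    - [0,0,0]
    - [0,0,0]
  grip: [0.3,0.6,0.7,0.7,0.7]

```text
time: 16.75
ee_pos: [0.56, -0.0166, 0.1627]
tcp_rot: [-179.6, -0.0, 90.0]
wrist_force: [-0.2, 0.1, 0.3]
opening: 0.0598
grasp_force: 0.0
```

>>> move_arm:
  offset:
    - [0,0,-4]
    - [0,0,-4]
    - [-2,-4,0]
    - [-2,-4,0]
    - [0,0,0]
  twist:
    - [0,0,0]
    - [0,0,0]
    - [0,0,0]
    - [0,0,0]
    - [0,0,0]
  grip: [0.7,0.7,0.7,0.7,0.7]

```text
time: 17.25
ee_pos: [0.4785, -0.058, 0.2472]
tcp_rot: [-180.0, 0.0, 89.9]
wrist_force: [1.8, 0.9, 0.7]
opening: 0.0599
grasp_force: 0.0
```

```bash
python3 tip.py n7 | sed -n '12,18p'; python3 - <<'E'
from h import *
c=viewer.camera('top');s=viewer.camera('side')
out=[]
for i,k in((c,45),(s,30)):
    x,y=np.round(proj(i,[.60,-.04,.06])).astype(int) if i is s else np.round(proj(i,[.66,-.06,.06])).astype(int);out.append(cv2.resize(i['color'][y-k:y+k,x-k:x+k,::-1],(390,390),interpolation=cv2.INTER_CUBIC))
    x,y=np.round(proj(i,[.5616,-.0166,.127])).astype(int)
    h=cv2.cvtColor(i['color'][y-14:y+14,x-14:x+14],cv2.COLOR_RGB2HSV)
    m=((h[...,0]<8)|(h[...,0]>172))&(h[...,1]>150)&(h[...,2]>60)
    v,u=np.nonzero(m)
    if len(u): print(x-14+u.mean(),y-14+v.mean(),len(u))
cv2.imwrite('pics/n8.png',np.hstack(out))
E
```

```text
142 Y - R 383.02 (767)
143 Y - R 383.30 (921)
144 Y - R 383.28 (956)
145 Y - R 383.09 (754)
146 Y 384.00 (225) R 381.67 (268)
147 Y 383.52 (465) R 382.00 (168)
148 Y 384.00 (254) R 382.00 (163)
310.9855072463768 222.17391304347825 69
```

View pics/n8.png

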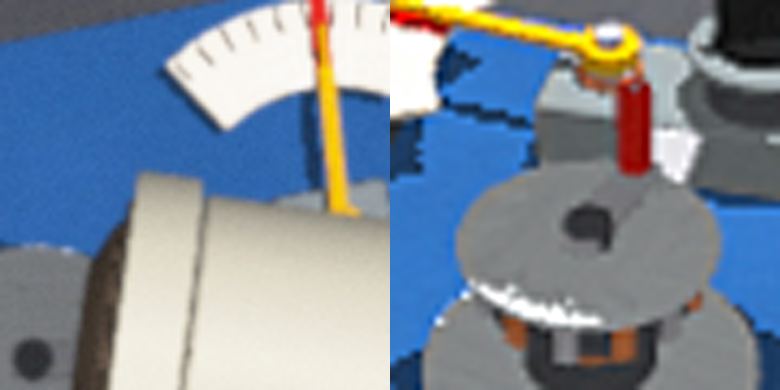

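The tip is unchanged, over the mark. The handle is back within 1 px of its start in the side view (311.0,222.2 against 311.9,221.9), and the gripper is clear.

```bash
python3 -c "
from workcell import bot
print(bot.job_done())"
```

```text
the job is handed in; nothing more can be done
None
```

I set the tension so the tip is over the red mark, turned the rotor one full turn anticlockwise until the handle was back at its start position, let go and handed the job in; no pass/fail verdict came back.

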